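Load the logger stick and hold its bayonet cap half turned

TASK

Take the long logger stick out of the rack and push it all the way down the narrow well in the middle of the clamped metal canister. Then fit the bayonet cap over it, lugs down through the notches until the cap sits flat on the rim, and turn it clockwise (seen from above) to the half-way mark, 45 degrees, never on towards the lock where it clicks. Finish while still gripping the cap there against its return spring so the logger can pair, and leave the other things on the bench where they are.

Things in the scene. Friction and masses are not known exactly. Their poses are not given: they have to be found in the camera images.
- canister: round aluminium canister, 85 mm across, rim 85 mm above the bench, on a 110 mm foot fixed to the bench. Origin: centre of its underside; z up. Mouth 60 mm wide inside a 4 mm thick rim collar with two opposite entry notches, about 17 mm wide, along the canister's +x and -x; below the collar a lug can turn only clockwise from its notch. In the middle stands a white tube, the well
- well_mouth (a point): centre of the mouth of the narrow well, on the canister's axis, 70 mm above the bench, 15 mm below the rim; the well is 14 mm wide, funnelled to 22 mm at its mouth; z up
- well_floor (a point): centre of the floor of the well, 16 mm above the bench; the stick's foot rests here when fully down (its head then stands 32 mm above the rim)
- rim (a point): centre of the rim's top face, 85 mm above the bench, on the canister's axis; axes as the canister's. Outside the rim, short raised ribs 45 degrees clockwise of the notches mark half way, longer ones 90 degrees clockwise mark the lock; it starts to click from about 75 degrees
- follower (a joint): sprung follower under the collar, pushed by the cap's lugs: 0 at rest, up to 1.3 rad as the cap turns clockwise. It starts to move once the cap has turned about 0.2 rad from the notches, so reads about 0.59 with the cap at 45 degrees. It turns the cap back, most of the way, if let go (about 0.016 N m at first, 0.04 half way)
- cap: loose grey bayonet cap, 82 mm tall, 90 g, upright on the bench. Origin: centre of its underside; z up. Skirt 56 mm across, 10.5 mm high, two opposite lugs at its foot along +x and -x (70 mm over both, each 9 mm wide, 5 mm high); plate 86 mm across at 10.5 to 14.5 mm; hollow dome 60 mm across up to 54 mm (inside 48 mm wide, 50 mm high); on top a grip bar. Either way round fits
- cap_bar (a point): in the cap's straight grip bar, on the cap's axis, 70 mm above its underside; axes as the cap's. Bar 56 mm long along x (in line with the lugs), 14 mm thick along y, 54 to 82 mm above the underside. Fully in, the plate lies on the rim and the cap's underside is 74.5 mm above the bench; with lugs on top of the collar instead it is 10.5 mm higher
- stick: the long white logger stick, 30 g, 101 mm long, standing upright and loose in one of the rack's three holes. Origin: its foot; z up along it. Round shank 9 mm thick up to 71 mm, then a square head 14 x 14 mm from 71 to 101 mm, its faces along the stick's x and y
- stick_tip (a point): the foot of the stick's shank (same as its origin)
- stick_head (a point): centre of the stick's square head, 86 mm above its foot
- rack: fixed wooden block 160 x 50 x 50 mm (long along its x), origin under its centre, with three 14 mm holes in a row along x, 55 mm apart, 40 mm deep (floors 10 mm above the bench). Fingers have most room on the two sides along the rack's y
- short1: short round-headed stick in another rack hole, 56 mm long, head 16 mm across; origin at its foot; leave alone
- short2: a second such short stick; leave alone
- tape_roll: cardboard ring 90 mm across, 48 mm high, origin under its centre; bystander
- carton1: cardboard carton 60 x 45 x 90 mm, origin under its centre; bystander
- carton2: pale carton 50 x 70 x 60 mm, origin under its centre; bystander
- jar: closed jar 56 mm across, 80 mm high, origin under its centre; bystander
- scanner: handheld scanner lying flat, about 170 x 40 x 35 mm, origin under its head; bystander

How it is judged:
By the outcome, as a careful person would: the job done as asked, in the order asked, and still so for the second after the job is handed in, while the arm keeps its last pose, push and grip.
It also fails if it takes over 64 s, if anything falls off the work surface, if the arm or the gripper's body presses on something with over 40 N, if the wrist force passes 120 N, or if a joint passes its speed limit or range.

ROBOT

A 6-joint arm with a two-finger parallel gripper is mounted at the origin on the work surface. World frame = base frame: x ahead of the robot, y to its left, z up, the work surface at z = 0. Lengths are in m, angles in rad, forces in N, time in s.
With the tool pointing down it reaches from about 0.35 to 0.975 m from the base axis. Payload 4.9 kg.
Tool frame: the origin (TCP) lies midway between the tips of the shut fingers; the grasp point (between the pads) lies 19 mm behind it; z points along the fingers, y is the line along which they close (so a half turn about z gives the same grasp; the last joint's range is limited). The gripper opens to 85 mm and grips with 20 to 120 N. Pads are 22 mm wide; open, the fingers measure 114 mm over their backs; the gripper's body (76 mm by 85 mm) begins 54 mm behind the grasp point. The pads swing forward as they close: fully open they stand 13 mm farther back than shut.
Start: joints at [-1.349, 0.053, 1.613, -0, 1.476, -0.119], TCP at [0.209, -0.589, 0.231] pointing down, gripper open.
Joint ranges: [-3.01, 3.01], [-1.01, 2.22], [0.06, 2.58], [-1.02, 4.17], [0.09, 2.62], [-3.14, 3.14]. Speed limits (rad/s): [2.57, 2.57, 3.14, 3.14, 3.14, 3.14].

INTERFACE

Orientations are given as a unit quaternion [w, x, y, z].
In Python, from plant import * gives the robot as it stands.
- The arm moves only by the tool jog_arm, never from a script. Its argument "targets" is a list of rows, each a list of 3 entries, a list of its own where there are three numbers: the shift along the tool's x, y, z in units of 25 mm (1.0 is 25 mm), then the turn, a rotation vector about the tool's x, y, z in units of 8 degrees (1.0 is 8 degrees), then the opening in per cent of the stroke, from 0 (shut) to 100 (fully open). A call has 1 to 8 rows; each row is the pose to reach, as a shift and turn from the pose commanded when the call began, along the tool's axes at that moment; what a row does not reach only later rows make up. A row lasts 1/8 s, in which the tool goes at most 62.5 mm and 10.7 degrees, less where a joint would pass 70% of its speed; a pose out of reach is approached as far as the arm can. A call with a gripper value outside its range is refused whole. The fingers move at their own pace and stop on an object; the grip force is fixed at half the most. Time passes only in rows, so rows that repeat a pose let the fingers close. It gives the time, the measured TCP pose, the force, the opening and the grip force at its end, in the units of the state.
- state(): the state, without advancing time (a new reading comes with each control period).
- grab_frame(name): name is "scene" or "top" or "wrist"; returns (picture, depth): 384x512x3 uint8, red, green, blue; 384x512 float32, m along the optical axis (not along the pixel's ray), 0 where there is no reading.
- camera_params(name): a dict with "fovy" (degrees; the focal length in pixels is half the picture's height over the tangent of half this angle, whatever the lens; pixels are square), "cx", "cy" (the principal point, pixels), "dist" ([k1, k2, p1, p2, k3] as OpenCV has them; the pictures are not rectified), "rvec" (rotation vector, rad) and "tvec" (3), from world to camera coordinates, as OpenCV has them; the wrist camera has in their place "hand_eye" (4x4, takes a point from camera to tool coordinates, whose origin is the TCP and whose axes are the flange's). Camera axes: x right, y down, z forward; pixel columns grow to the right and rows downward; lengths in m; the calibration is good to about 2 mm. A picture is of the moment at which its call begins: read the wrist's pose just before it. camera_params takes no time and is no camera call.
- job_done(): hands the job in; it is judged then, once.
The state is a dict: "time": time; "joint_pos": joint angles; "joint_vel": joint speeds; "joint_efforts": joint torques, N m; "tool_pos": TCP position; "tool_rot": TCP orientation; "contact_force": force on the tool from outside, world axes, zero at the start; "ft_torque": the same for the moment, N m; "gripper_width": opening from 0.0 (shut) to 1.0 (fully open); "grasp_force": force on a finger pad.
Only numpy, scipy, OpenCV 4.12 (cv2) and the standard library are available. Lean on these libraries where they do the work, as an engineer would, in place of code of your own. Each camera call takes 0.05 s, during which the arm holds its last target. There are 200 camera calls.

## Working session

There is one attempt and no reset: what is moved stays moved. The work goes in short steps, Python scripts to look and compute and a tool call to move; the robot and the scene stay as the last step left them, time stands still between calls to the robot, and variables do not carry over. Pictures are saved under pics/ and viewed, at most 10 in all, crops included, and the job is handed in when it is done.

Besides the shell and the picture viewer there is one more tool, called after ">>>" as a command line: name --argument value ..., lists and objects as JSON in quotes. jog_arm: Moves the arm, as the interface text tells. Its arguments: {"type":"object","properties":{"targets":{"type":"array"}},"required":["targets"]}

```bash
mkdir -p pics; cat > h.py <<'E'
from plant import *
import numpy as np, cv2
from scipy.spatial.transform import Rotation as R
def cam(n,st=None):
    p=camera_params(n); f=192/np.tan(np.radians(p['fovy'])/2)
    K=np.array([[f,0,p['cx']],[0,f,p['cy']],[0,0,1.]])
    if 'rvec' in p:
        Rm=cv2.Rodrigues(np.array(p['rvec'],float))[0]; T=np.eye(4); T[:3,:3]=Rm.T; T[:3,3]=-Rm.T@np.array(p['tvec'],float).ravel()
    else:
        q=st['tool_rot']; T=np.eye(4); T[:3,:3]=R.from_quat([q[1],q[2],q[3],q[0]]).as_matrix(); T[:3,3]=st['tool_pos']; T=T@np.array(p['hand_eye'])
    return K,np.array(p['dist'],float),T
def rays(c,uv):
    K,d,T=c; n=cv2.undistortPoints(np.array(uv,float).reshape(-1,1,2),K,d).reshape(-1,2)
    return np.c_[n,np.ones(len(n))]@T[:3,:3].T, T[:3,3]
def onplane(c,uv,z):
    r,o=rays(c,uv); return o+r*((z-o[2])/r[:,2])[:,None]
def cloud(c,dep):
    v,u=np.mgrid[:384,:512]; r,o=rays(c,np.c_[u.ravel(),v.ravel()]); P=o+r*dep.reshape(-1,1); P[dep.ravel()==0]=np.nan
    return P.reshape(384,512,3)
def shot(n,tag):
    st=state(); im,d=grab_frame(n); c=cam(n,st); np.savez(f'{tag}.npz',im=im,d=d,T=c[2],K=c[0],dist=c[1]); cv2.imwrite(f'pics/{tag}.png',im[:,:,::-1]); return im,d,c
def load(tag):
    z=np.load(tag+'.npz'); return z['im'],z['d'],(z['K'],z['dist'],z['T'])
E
python3 - <<'E'
from h import *
a=shot('scene','s0')[0];b=shot('top','t0')[0]
print(cam('top')[2],cam('scene')[2][:,3],camera_params('wrist'),state())
E
```

```text
[[-0.01613256 -0.99255559  0.12071929  0.42765341]
 [-0.99986185  0.01649763  0.00202526 -0.07270529]
 [-0.00400176 -0.12066994 -0.99268462  1.36161377]
 [ 0.          0.          0.          1.        ]] [ 1.00342723 -0.67355514  0.88836736  1.        ] {'fovy': 60.157476073734806, 'cx': 252.35438236038803, 'cy': 191.59960912748562, 'dist': array([-0.06950067,  0.        ,  0.        ,  0.        ,  0.        ]), 'hand_eye': array([[ 3.02326922e-04, -9.58537665e-01, -2.84965706e-01,
         7.19365316e-02],
       [ 9.99999943e-01,  3.32389787e-04, -5.71339816e-05,
         6.50620586e-04],
       [ 1.49484764e-04, -2.84965672e-01,  9.58537711e-01,
        -1.42949460e-01],
       [ 0.00000000e+00,  0.00000000e+00,  0.00000000e+00,
         1.00000000e+00]])} {'time': 0.1, 'joint_pos': array([-1.34900923e+00,  5.33046551e-02,  1.61417108e+00,  2.70352827e-05,
        1.47597732e+00, -1.18998837e-01]), 'joint_vel': array([ 0.00085471, -0.00198999, -0.00357662,  0.00054064, -0.00011401,
        0.00034502]), 'joint_efforts': array([ 4.07483194e-04, -3.94899344e+01, -3.71364534e+01, -4.86587624e-05,
        3.89180146e-03, -3.53819723e-05]), 'tool_pos': array([ 0.20877605, -0.5885021 ,  0.23016879]), 'tool_rot': array([-9.29664228e-04,  9.85518000e-01,  1.69568291e-01, -3.43478812e-05]), 'contact_force': array([ 0.91977412,  0.30537719, -0.15634893]), 'ft_torque': array([ 0.00719333,  0.02259261, -0.01429764]), 'grasp_force': 0.0, 'gripper_width': 0.9999064172522162}
```

View pics/t0.png

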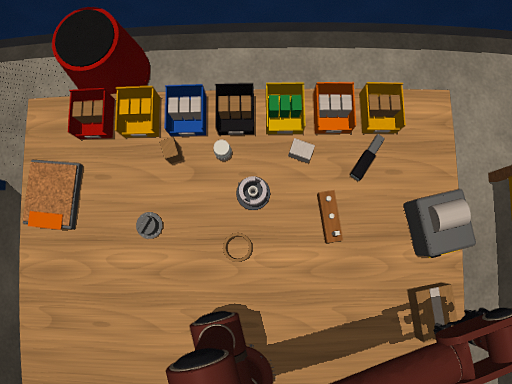

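View pics/s0.png

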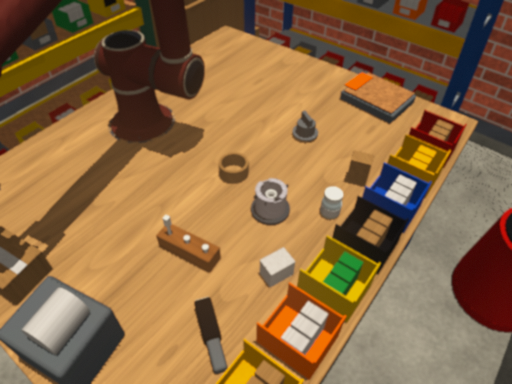

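The top view shows the stick's head at about (337,233) in the rack around (330,216), the canister at (253,192) and the cap at (149,225). The scene view shows the stick at (167,225), at the near end of the rack.

```bash
python3 - <<'E'
from h import *
im,d,c=load('t0')
for n,uv,z in [('stick',(337,233),.111),('rackhole',(329,198),.05),('rack',(330,217),.05),('can',(253,192),.085),('cap',(149,225),.08)]:
    print(n,onplane(c,[uv],z)[0].round(4))
P=cloud(c,d)
for n,(u,v) in dict(stick=(337,233),can=(253,192),cap=(149,225)).items():
    Q=P[v-25:v+25,u-25:u+25].reshape(-1,3)
    for lo,hi in [(.06,.083),(.083,.1),(.1,.13)]:
        q=Q[(Q[:,2]>lo)&(Q[:,2]<hi)]
        if len(q)>3: print(n,lo,len(q),q.mean(0).round(4),q.min(0).round(3),q.max(0).round(3))
g=cv2.cvtColor(im,cv2.COLOR_RGB2HSV)
# rack outline
m=cv2.inRange(g,(3,110,40),(14,255,190)); m[:, :300]=0;m[:,360:]=0;m[:180]=0;m[255:]=0
ct=max(cv2.findContours(m,0,2)[0],key=cv2.contourArea); r=cv2.minAreaRect(ct);print(r); b=onplane(c,cv2.boxPoints(r),.05);print(b.round(4))
E
```

```text
stick [ 0.4553 -0.3045  0.111 ]
rackhole [ 0.5669 -0.2943  0.05  ]
rack [ 0.5071 -0.2954  0.05  ]
can [ 0.5856 -0.0562  0.085 ]
cap [0.4893 0.2652 0.08  ]
stick 0.06 22 [ 0.5087 -0.2977  0.066 ] [ 0.457 -0.306  0.06 ] [ 0.518 -0.29   0.073]
stick 0.083 5 [ 0.4559 -0.2987  0.0929] [ 0.45  -0.3    0.086] [ 0.462 -0.298  0.098]
stick 0.1 20 [ 0.4563 -0.3035  0.1102] [ 0.449 -0.311  0.102] [ 0.464 -0.298  0.115]
can 0.06 146 [ 0.5931 -0.0563  0.0739] [ 0.551 -0.096  0.06 ] [ 0.633 -0.01   0.083]
can 0.083 223 [ 0.5926 -0.0539  0.0859] [ 0.552 -0.099  0.083] [ 0.635 -0.01   0.093]
cap 0.06 75 [0.4924 0.2808 0.0768] [0.465 0.265 0.06 ] [0.518 0.3   0.083]
cap 0.083 30 [0.4915 0.283  0.0846] [0.468 0.27  0.083] [0.517 0.296 0.087]
((329.4173889160156, 216.27520751953125), (51.659366607666016, 18.3763427734375), 80.13418579101562)
[[ 0.5853 -0.2536  0.05  ]
 [ 0.5944 -0.3114  0.05  ]
 [ 0.434  -0.3336  0.05  ]
 [ 0.4256 -0.2764  0.05  ]]
```

>>> jog_arm --targets '[[[13.1,-7.4,-0.8],[0,0,1.45],100],[[13.1,-7.4,-0.8],[0,0,1.45],100],[[13.1,-7.4,-0.8],[0,0,1.45],100],[[13.1,-7.4,-0.8],[0,0,1.45],100],[[13.1,-7.4,-0.8],[0,0,1.45],100],[[13.1,-7.4,-0.8],[0,0,1.45],100],[[13.1,-7.4,-0.8],[0,0,1.45],100],[[13.1,-7.4,-0.8],[0,0,1.45],100]]'

```text
time: 1.1
tool_pos: [0.4555, -0.3051, 0.2508]
tool_rot: [-0.0, 0.998, 0.069, -0.0]
contact_force: [0.9, -0.5, -0.3]
gripper_width: 1.0
grasp_force: 0.0
```

```bash
python3 - <<'E'
from h import *
im,d,c=shot('wrist','w1'); s=state(); print(s['tool_pos'],s['joint_pos'])
P=cloud(c,d)
m=(P[...,2]>.098)&(P[...,2]<.13)
m=m.astype(np.uint8); ct=sorted(cv2.findContours(m,0,2)[0],key=cv2.contourArea)[-3:]
for k in ct: 
    mm=np.zeros_like(m);cv2.drawContours(mm,[k],-1,1,-1);q=P[(mm>0)&(m>0)];print(cv2.contourArea(k),cv2.minAreaRect(k),q.mean(0).round(4),np.median(q[:,2]))
E
```

```text
[ 0.45508785 -0.30574533  0.25082552] [-7.27072429e-01 -1.41447530e-01  1.76845856e+00 -4.99338583e-04
  1.51535488e+00  7.06145324e-01]
0.0 ((511.0, 200.0), (0.0, 0.0), 0.0) [ 0.4666 -0.5612  0.098 ] 0.0980203671950694
254.0 ((250.5, 175.0), (15.0, 18.0), 0.0) [ 0.4577 -0.3039  0.1101] 0.11100836191581973
520.5 ((504.5, 246.5), (85.0, 13.0), 90.0) [ 0.4093 -0.5735  0.1052] 0.1044280180317107
```

View pics/w1.png

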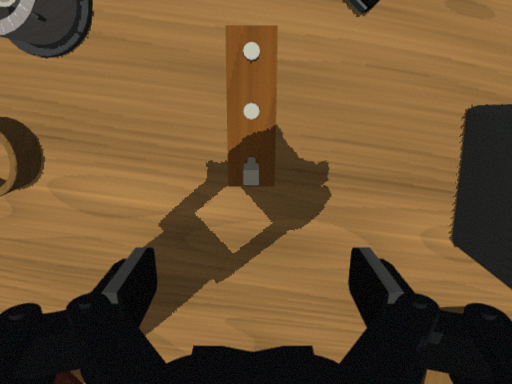

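The wrist view shows the stick's square head at (251,175), aligned with the tool axes and the rack, with the two short sticks at (251,50) and (251,111). The fingers straddle it along the rack's y.

>>> jog_arm --targets '[[[0.1,-0.05,2.0],[0,0,0],60],[[0.1,-0.05,4.0],[0,0,0],50],[[0.1,-0.05,5.7],[0,0,0],50],[[0.1,-0.05,6.7],[0,0,0],50],[[0.1,-0.05,6.7],[0,0,0],50]]'

```text
time: 1.78
tool_pos: [0.4553, -0.3035, 0.0808]
tool_rot: [-0.002, 0.998, 0.068, -0.002]
contact_force: [-0.5, -1.1, 0.2]
gripper_width: 0.502
grasp_force: 0.0
```

>>> jog_arm --targets '[[[0,0,0],[0,0,0],0],[[0,0,0],[0,0,0],0],[[0,0,0],[0,0,0],0],[[0,0,0],[0,0,0],0],[[0,0,0],[0,0,0],0],[[0,0,0],[0,0,0],0]]'

```text
time: 2.52
tool_pos: [0.4591, -0.3048, 0.0858]
tool_rot: [0.002, 0.998, 0.069, 0.001]
contact_force: [-0.9, -0.7, 6.8]
gripper_width: 0.146
grasp_force: 60.3
```

>>> jog_arm --targets '[[[0,0,-1],[0,0,0],0],[[0,0,-2.5],[0,0,0],0],[[0,0,-4.5],[0,0,0],0],[[0.2,-1,-6],[0,0,0],0],[[1,-3,-6],[0,0,0],0],[[2.2,-5,-6],[0,0,0],0],[[3.3,-7,-6],[0,0,0],0],[[4.4,-9.1,-6],[0,0,0],0]]'

```text
time: 3.52
tool_pos: [0.5357, -0.0611, 0.2336]
tool_rot: [-0.0, 0.998, 0.069, -0.0]
contact_force: [0.0, -0.3, -0.7]
gripper_width: 0.15
grasp_force: 59.4
```

>>> jog_arm --targets '[[[0,0,0],[0,0,0],0],[[0,0,0],[0,0,0],0],[[0,0,0],[0,0,0],0]]'

```text
time: 3.9
tool_pos: [0.5352, -0.0642, 0.2336]
tool_rot: [0.0, 0.998, 0.068, -0.0]
contact_force: [-0.4, -1.1, -0.4]
gripper_width: 0.148
grasp_force: 59.4
```

```bash
python3 - <<'E'
from h import *
im,d,c=shot('wrist','w2'); s=state(); print(s['tool_pos'],s['tool_rot'],s['joint_pos'],s['contact_force'])
P=cloud(c,d)
E
```

```text
[ 0.53527643 -0.06433761  0.23370258] [-7.31998167e-07  9.97678491e-01  6.81000383e-02 -1.15784070e-04] [-2.57650809e-01 -1.54849459e-01  1.80891468e+00 -7.29826231e-05
  1.48774729e+00  1.17684601e+00] [-1.12343367 -1.42112216 -0.73244709]
```

View pics/w2.png

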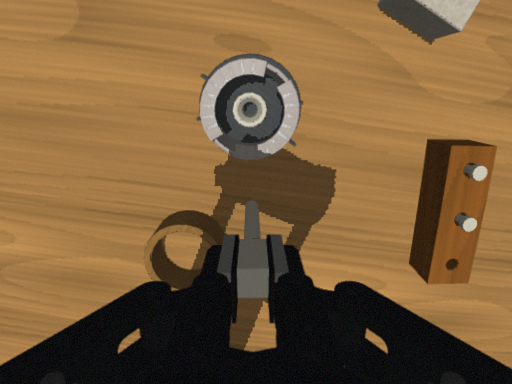

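The stick is held upright, with its foot near (251,205). The canister's well is at (250,109), its notches at about (273,75) and (228,140), and its ribs at about (203,77), (293,143), (199,118) and (300,103).

```bash
python3 - <<'E'
from h import *
im,d,c=load('w2'); P=cloud(c,d)
g=cv2.cvtColor(im,cv2.COLOR_RGB2HSV); hh,s,v=g[...,0].astype(int),g[...,1].astype(int),g[...,2].astype(int)
roi=np.zeros((384,512),bool); roi[45:170,190:312]=1
Z=P[...,2]
m=(roi&(Z>.082)&(Z<.089)&(v>110)&(s<60)).astype(np.uint8)   # rim
pts=np.argwhere(m)[:,::-1]; W=onplane(c,pts,.085)
def circ(q):
    A=np.c_[2*q,np.ones(len(q))]; x=np.linalg.lstsq(A,(q**2).sum(1),rcond=None)[0]; return x[:2],np.sqrt(x[2]+x[:2]@x[:2])
big=max(cv2.findContours(m,0,1)[0],key=cv2.contourArea)
cc=W[:,:2].mean(0); r=np.linalg.norm(W[:,:2]-cc,axis=1)
for _ in range(4):
    a=np.degrees(np.arctan2(W[:,1]-cc[1],W[:,0]-cc[0]))%360; r=np.linalg.norm(W[:,:2]-cc,axis=1)
    o=[W[(a>=b)&(a<b+5)][np.argmax(r[(a>=b)&(a<b+5)]),:2] for b in range(0,360,5) if ((a>=b)&(a<b+5)).sum()>3]
    o=np.array(o); cc,rad=circ(o); res=np.abs(np.linalg.norm(o-cc,axis=1)-rad)
    o=o[res<.0015]; cc,rad=circ(o)
print('rim',cc,rad,len(o))
# well ring
m2=(roi&(v>140)&(Z<.078)&(Z>.055)).astype(np.uint8); k=max(cv2.findContours(m2,0,1)[0],key=cv2.contourArea)
w=onplane(c,k.reshape(-1,2),.07)[:,:2]; print('well',circ(w),len(w), cv2.minEnclosingCircle(k))
# annulus profile 32..40mm on plane .085
K,D,T=c; Ti=np.linalg.inv(T)
an=np.radians(np.arange(0,360,3)); row=[]
for R_ in (.0325,.035):
    p=np.c_[cc[0]+R_*np.cos(an),cc[1]+R_*np.sin(an),np.full(len(an),.085)]
    uv=cv2.projectPoints(p,cv2.Rodrigues(Ti[:3,:3])[0],Ti[:3,3],K,D)[0].reshape(-1,2).round().astype(int)
    print(R_,[(int(x),int(y)) for x,y in zip(np.arange(0,360,3),v[uv[:,1],uv[:,0]]) if y<110])
# ribs: dark pixels beyond radius 43.5mm
rr=onplane(c,np.argwhere(roi)[:,::-1],.08)[:,:2]-cc; R2=np.hypot(*rr.T); A=np.degrees(np.arctan2(rr[:,1],rr[:,0]))%360
vv=v[roi]; ss=s[roi]; k=(R2>.0445)&(R2<.050)&(ss<70); hst=np.histogram(A[k],np.arange(0,361,5))
print([(int(b),int(n)) for b,n in zip(hst[1],hst[0]) if n])
# stick shank
sm=(Z>.13)&(Z<.2); sm[:195]=0; sm[240:]=0; q=P[sm]; print('stick',len(q),[ (lo, q[(q[:,2]>lo)&(q[:,2]<lo+.01)].mean(0).round(4), (sm.sum())) for lo in (.15,.16,.17,.18) if ((q[:,2]>lo)&(q[:,2]<lo+.01)).sum()>3])
E
```

```text
rim [ 0.59251572 -0.05425976] 0.04252724081168337 52
well (array([ 0.59250987, -0.05429747]), np.float64(0.01454824690184802)) 94 ((249.2104034423828, 109.30542755126953), 16.840370178222656)
0.0325 [(138, 88), (141, 67), (144, 65), (147, 67), (150, 65), (153, 64), (156, 66), (159, 69), (162, 69), (165, 87), (168, 83), (171, 85), (174, 84), (177, 85), (180, 82), (183, 81), (186, 85), (189, 82), (192, 86), (195, 83), (198, 84), (318, 72), (321, 68), (324, 67), (327, 73), (330, 60), (333, 44), (336, 40), (339, 35), (342, 35), (345, 93)]
0.035 [(138, 63), (141, 67), (144, 68), (147, 64), (150, 66), (153, 66), (156, 68), (159, 69), (162, 71), (165, 70), (168, 84), (171, 83), (174, 85), (177, 86), (180, 81), (183, 85), (186, 83), (189, 84), (192, 85), (195, 81), (198, 81), (318, 65), (321, 56), (324, 60), (327, 60), (330, 62), (333, 60), (336, 60), (339, 62), (342, 60), (345, 79)]
[(0, 15), (5, 14), (10, 11), (15, 12), (20, 10), (25, 11), (30, 9), (35, 8), (40, 8), (45, 6), (50, 3), (55, 4), (60, 20), (65, 2), (70, 1), (105, 7), (235, 2), (240, 17), (280, 3), (285, 8), (290, 3), (295, 3), (300, 4), (305, 6), (310, 7), (315, 7), (320, 11), (325, 10), (330, 11), (335, 10), (340, 12), (345, 13), (350, 11), (355, 13)]
stick 294 [(0.16, array([ 0.5361, -0.0642,  0.1655]), np.int64(294)), (0.17, array([ 0.5365, -0.0643,  0.1753]), np.int64(294)), (0.18, array([ 0.5364, -0.0642,  0.1853]), np.int64(294))]
```

```bash
python3 - <<'E'
from h import *
im,d,c=load('w2'); P=cloud(c,d); o=np.array([.53528,-.06434,.2337]); a=np.radians(7.82)
B=np.array([[np.cos(a),np.sin(a),0],[np.sin(a),-np.cos(a),0],[0,0,-1]])
Q=(P-o)@B.T
for lo in (.045,.05,.055,.06,.065,.07):
    k=(Q[...,2]>lo)&(Q[...,2]<lo+.005)&(np.abs(Q[...,0])<.02)&(np.abs(Q[...,1])<.02); q=Q[k]
    if len(q)>3: print(lo,len(q),'y',q[:,1].min().round(4),q[:,1].max().round(4),'x front',np.percentile(q[:,0],90).round(4))
k=(np.abs(Q[...,0])<.02)&(np.abs(Q[...,1])<.012)&(Q[...,2]>-.06)&(Q[...,2]<.1); q=Q[k]; print('foot z',q[:,2].max())
k=(np.abs(Q[...,0])<.02)&(np.abs(Q[...,1])<.006)&(Q[...,2]<-.02)&(Q[...,2]>-.05); q=Q[k]; 
print(np.histogram(q[:,2],8)); 
tz=np.median(q[q[:,2]<np.percentile(q[:,2],40),2]); t=q[np.abs(q[:,2]-tz)<.0015]; print('top',tz,t[:,0].min(),t[:,0].max())
f=Q[(np.abs(Q[...,1])<.006)&(Q[...,2]>-.022)&(Q[...,2]<-.012)&(np.abs(Q[...,0])<.02)]; print('head front x',np.median(f[:,0]) if len(f) else 0)
w=np.r_[.59251,-.05428,.07]-o; print('well in tool',B@w)
E
```

```text
0.045 42 y -0.0038 0.0047 x front 0.0023
0.05 34 y -0.004 0.0042 x front 0.002
0.055 38 y -0.0041 0.0043 x front 0.0021
0.06 30 y -0.0042 0.0044 x front 0.0021
0.065 32 y -0.0043 0.0044 x front 0.0019
0.07 18 y -0.0044 0.0045 x front 0.002
foot z 0.07269898872342467
(array([ 50,  15,  23,  26,  16, 733, 212,  87]), array([-0.03867732, -0.03634469, -0.03401207, -0.03167944, -0.02934682,
       -0.0270142 , -0.02468157, -0.02234895, -0.02001633]))
top -0.025903119787868217 -0.011198174458329298 0.01059573026769162
head front x 0.00493536339813116
well in tool [ 0.05806656 -0.00217965  0.1637    ]
```

>>> jog_arm --targets '[[[1.2,-0.05,0],[0,0,0],0],[[2.42,-0.09,0],[0,0,0],0],[[2.42,-0.09,0.5],[0,0,0],0],[[2.42,-0.09,2],[0,0,0],0],[[2.42,-0.09,3],[0,0,0],0],[[2.42,-0.09,3.5],[0,0,0],0],[[2.42,-0.09,4.0],[0,0,0],0],[[2.42,-0.09,4.5],[0,0,0],0]]'

```text
time: 4.95
tool_pos: [0.5957, -0.0529, 0.1216]
tool_rot: [0.0, 0.998, 0.069, 0.001]
contact_force: [-0.1, 0.1, 0.0]
gripper_width: 0.149
grasp_force: 59.4
```

>>> jog_arm --targets '[[[0,0,0.4],[0,0,0],0],[[0,0,0.7],[0,0,0],0],[[0,0,1.0],[0,0,0],0],[[0,0,1.2],[0,0,0],0],[[0,0,1.2],[0,0,0],0]]'

```text
time: 5.58
tool_pos: [0.5956, -0.0526, 0.0915]
tool_rot: [0.0, 0.998, 0.069, 0.0]
contact_force: [0.1, 0.4, -0.4]
gripper_width: 0.151
grasp_force: 59.6
```

>>> jog_arm --targets '[[[0,0,0.05],[0,0,0],0],[[0,0,0.05],[0,0,0],30],[[0,0,0.05],[0,0,0],30],[[0,0,-0.3],[0,0,0],35],[[0,0,-1.2],[0,0,0],50],[[0,0,-3.2],[0,0,0],60],[[-1.2,0,-5.2],[0,0,0],80],[[-2.4,0,-6],[0,0,0],100]]'

```text
time: 6.58
tool_pos: [0.5368, -0.0613, 0.2462]
tool_rot: [0.001, 0.998, 0.069, 0.003]
contact_force: [-0.1, 0.3, 0.3]
gripper_width: 0.981
grasp_force: 0.0
```

>>> jog_arm --targets '[[[0,0,0],[0,0,0],100],[[0,0,0],[0,0,0],100]]'

```text
time: 6.82
tool_pos: [0.5358, -0.0608, 0.2409]
tool_rot: [-0.0, 0.998, 0.069, -0.0]
contact_force: [0.5, 0.2, -0.6]
gripper_width: 1.006
grasp_force: 0.0
```

```bash
python3 - <<'E'
from h import *
im,d,c=shot('wrist','w3'); s=state(); print(s['tool_pos'],s['joint_pos'])
P=cloud(c,d); Z=P[...,2]; k=(np.hypot(P[...,0]-.5925,P[...,1]+.0543)<.025)&(Z>.095)&(Z<.16)
t=P[k]; zt=np.percentile(t[:,2],80); q=t[np.abs(t[:,2]-zt)<.002]; print(k.sum(),zt,t[:,2].max(),q.mean(0),q.min(0),q.max(0))
m=k.astype(np.uint8); print(cv2.minAreaRect(max(cv2.findContours(m,0,1)[0],key=cv2.contourArea)))
im,d,c=load('t0'); P=cloud(c,d); u,v=149,225; Q=P[v-30:v+30,u-30:u+30].reshape(-1,3)
q=Q[(Q[:,2]>.07)&(Q[:,2]<.09)]; r=cv2.minAreaRect((q[:,:2]*1000).astype(np.float32)); print('bar',r,cv2.boxPoints(r))
E
```

```text
[ 0.53568952 -0.0606543   0.24017389] [-2.50886396e-01 -1.57727911e-01  1.80070139e+00  1.30376509e-04
  1.50025518e+00  1.18146055e+00]
343 0.11709678781120245 0.11879276840038844 [ 0.5907455  -0.06007596  0.11660301] [ 0.58328699 -0.06721711  0.11512067] [ 0.59807231 -0.05286877  0.11879277]
((260.0, 116.0), (18.0, 18.0), 90.0)
bar ((492.16943359375, 282.16998291015625), (15.970396041870117, 54.5625114440918), 59.50289535522461) [[464.60995 289.13458]
 [511.624   261.4444 ]
 [519.7289  275.20538]
 [472.71487 302.89557]]
```

The stick is fully down: its head top is at z = 0.117, about 6 mm off axis. Next is the cap.

>>> jog_arm --targets '[[[0.1,-13.8,0.3],[0,0,4.8],100],[[0.1,-13.8,0.3],[0,0,4.8],100],[[0.1,-13.8,0.3],[0,0,4.8],100],[[0.1,-13.8,0.3],[0,0,4.8],100],[[0.1,-13.8,0.3],[0,0,4.8],100],[[0.1,-13.8,0.3],[0,0,4.8],100],[[0.1,-13.8,0.3],[0,0,4.8],100],[[0.1,-13.8,0.3],[0,0,4.8],100]]'

```text
time: 7.88
tool_pos: [0.4905, 0.2811, 0.2323]
tool_rot: [0.001, 0.965, -0.263, -0.001]
contact_force: [-1.0, 0.8, 0.7]
gripper_width: 1.003
grasp_force: 0.0
```

```bash
python3 - <<'E'
from h import *
im,d,c=shot('wrist','w4'); s=state(); print(s['tool_pos'],s['tool_rot'],s['joint_pos'])
q=s['tool_rot']; B=R.from_quat([q[1],q[2],q[3],q[0]]).as_matrix()
P=cloud(c,d); Z=P[...,2]; k=(np.hypot(P[...,0]-.492,P[...,1]-.282)<.045)
t=P[k&(Z>.0795)&(Z<.086)]; r=cv2.minAreaRect((t[:,:2]*1000).astype(np.float32)); b=cv2.boxPoints(r); print('bar',r,b)
t=P[k&(Z>.011)&(Z<.018)]; print('plate',cv2.minEnclosingCircle((t[:,:2]*1000).astype(np.float32)))
cen=np.r_[np.array(r[0])/1000,.07]; print('in tool',(cen-s['tool_pos'])@B/.025)
e=max([b[1]-b[0],b[2]-b[1]],key=np.linalg.norm); print('angle bar',np.degrees(np.arctan2(e[1],e[0])),'toolx',np.degrees(np.arctan2(B[1,0],B[0,0])))
E
```

```text
[0.49075922 0.28058859 0.23273023] [ 7.18383336e-04  9.64776890e-01 -2.63067749e-01 -6.29235678e-04] [ 3.87935111e-01 -8.87259091e-02  1.75012914e+00 -3.75912852e-04
  1.48206235e+00  2.49116651e+00]
bar ((492.640380859375, 283.739013671875), (13.515290260314941, 55.683040618896484), 58.996185302734375) [[465.29565 292.28784]
 [513.02344 263.60577]
 [519.9851  275.1902 ]
 [472.25732 303.87225]]
plate ((492.6234436035156, 283.8071594238281), 43.92061233520508)
in tool [ 6.30757761e-03 -1.57947882e-01  6.50894458e+00]
angle bar -31.00381 toolx -30.504394747310297
```

View pics/w4.png

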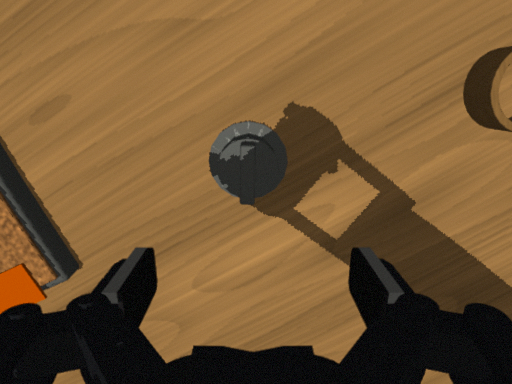

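The wrist view shows the cap at (248,160), its bar nearly in line with the tool x axis and a lug visible at (247,200).

>>> jog_arm --targets '[[[0,-0.16,2],[0,0,0.06],70],[[0,-0.16,4],[0,0,0.06],60],[[0,-0.16,5.8],[0,0,0.06],50],[[0,-0.16,6.6],[0,0,0.06],50],[[0,-0.16,6.95],[0,0,0.06],50],[[0,-0.16,6.95],[0,0,0.06],50]]'

```text
time: 8.68
tool_pos: [0.4937, 0.2846, 0.0611]
tool_rot: [-0.0, 0.964, -0.267, 0.001]
contact_force: [-0.4, 0.1, 0.3]
gripper_width: 0.495
grasp_force: 0.0
```

>>> jog_arm --targets '[[[0,0,0],[0,0,0],0],[[0,0,0],[0,0,0],0],[[0,0,0],[0,0,0],0],[[0,0,0],[0,0,0],0],[[0,0,0],[0,0,0],0],[[0,0,0],[0,0,0],0]]'

```text
time: 9.43
tool_pos: [0.4939, 0.2852, 0.062]
tool_rot: [-0.001, 0.964, -0.267, 0.001]
contact_force: [-0.9, -0.9, 6.0]
gripper_width: 0.152
grasp_force: 60.0
```

>>> jog_arm --targets '[[[0,0,-1],[0,0,0],0],[[0,0,-2.8],[0,0,0],0],[[0,0,-4.8],[0,0,0],0],[[0.6,1,-5.8],[0,0,0],0],[[2,3,-5.8],[0,0,0],0],[[3.5,5.2,-5.8],[0,0,0],0],[[5,7.4,-5.8],[0,0,0],0],[[6.4,9.6,-5.8],[0,0,0],0]]'

```text
time: 10.42
tool_pos: [0.5058, 0.0056, 0.205]
tool_rot: [-0.0, 0.964, -0.267, 0.0]
contact_force: [1.3, -0.3, -0.7]
gripper_width: 0.152
grasp_force: 59.0
```

>>> jog_arm --targets '[[[0,0,0],[0,0,0],0],[[0,0,0],[0,0,0],0],[[0,0,0],[0,0,0],0]]'

```text
time: 10.8
tool_pos: [0.506, 0.0087, 0.2049]
tool_rot: [-0.0, 0.964, -0.266, -0.0]
contact_force: [0.3, 0.7, -1.1]
gripper_width: 0.15
grasp_force: 59.1
```

```bash
python3 - <<'E'
from h import *
im,d,c=shot('wrist','w5'); s=state(); print(s['tool_pos'],s['tool_rot'],s['joint_pos'],s['contact_force'])
E
```

```text
[0.50606665 0.00882497 0.20491585] [-1.10088968e-04  9.64062045e-01 -2.65677124e-01 -1.65100142e-04] [-1.29839644e-01 -2.19432099e-01  1.91315084e+00  2.65820334e-04
  1.44817041e+00  1.97873658e+00] [-1.08799811  0.73219976 -0.88496922]
```

View pics/w5.png

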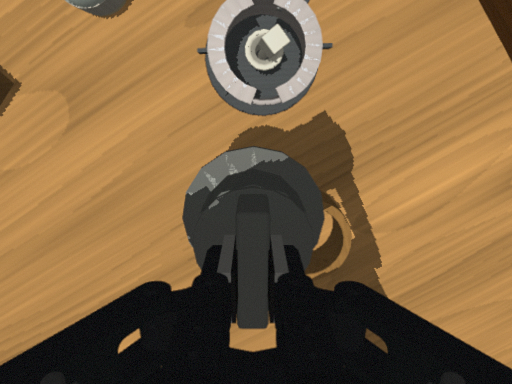

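The cap is held level, with the front edge of its plate at (254,148). The canister is at (265,50) with its notches at (265,92) and (265,3), in line with the tool. The stick leans slightly right and up, with its head at (273,40).

```bash
cat > m.py <<'E'
from h import *
im,d,c=load('w5'); P=cloud(c,d); o=np.array([.50607,.00882,.20492]); q=[-1.1e-4,.96406,-.26568,-1.65e-4]
B=R.from_quat([q[1],q[2],q[3],q[0]]).as_matrix(); Q=(P-o)@B
v=cv2.cvtColor(im,cv2.COLOR_RGB2HSV); s=v[...,1]; v=v[...,2]
from scipy.optimize import least_squares
def fit(p,r): return least_squares(lambda x:np.hypot(p[:,0]-x[0],p[:,1]-x[1])-r,p.mean(0),loss='soft_l1',f_scale=.0005)
def tool(uv,z): # cast onto tool-z plane
    w=onplane(c,uv,o[2]-z); return ((w-o)@B)[:,:2]
# rim outer: pts of depth near rim
zr=o[2]-.085
m=((np.abs(Q[...,2]-zr)<.004)&(v>95)&(s<70)).astype(np.uint8); m[130:]=0
k=np.argwhere(m)[:,::-1]; t=tool(k,zr); ce=t.mean(0)
for _ in range(4):
    a=np.degrees(np.arctan2(*(t-ce).T[::-1])); r=np.hypot(*(t-ce).T); out=[]
    for b in range(-180,180,4):
        j=(a>=b)&(a<b+4)
        if j.sum()>3: out.append(t[j][np.argmax(r[j])])
    f=fit(np.array(out),.0422); ce=f.x
print('rim centre tool',ce*1000,'res',np.std(f.fun)*1000,len(out))
a=np.degrees(np.arctan2(*(t-ce).T[::-1]))%360;r=np.hypot(*(t-ce).T); j=(r>.032)&(r<.037)
h=np.histogram(a[j],np.arange(0,361,2))[0]; print('gaps',[2*i for i in range(180) if h[i]<2])
# plate: depth
zz=Q[...,2][150:165,225:285]; print('plate z',np.median(zz))
zp=np.median(zz)
m=((np.abs(Q[...,2]-zp)<.006)&(Q[...,0]>0)&(np.hypot(Q[...,0],Q[...,1])<.055)).astype(np.uint8)
k=np.argwhere(m)[:,::-1]; t=tool(k,zp); ce2=np.array([0,0.])
for _ in range(4):
    a=np.degrees(np.arctan2(*(t-ce2).T[::-1])); r=np.hypot(*(t-ce2).T); out=[]
    for b in range(-60,60,3):
        j=(a>=b)&(a<b+3)
        if j.sum()>3: out.append(t[j][np.argmax(r[j])])
    f=fit(np.array(out),.043); ce2=f.x
print('cap centre tool',ce2*1000,'res',np.std(f.fun)*1000,len(out))
g=(ce-ce2)/.025; print('shift units',g)
h=(np.hypot(Q[...,0]-ce[0],Q[...,1]-ce[1])<.03)&(P[...,2]>.112)&(P[...,2]<.12); print('head rel rim',(Q[h].mean(0)[:2]-ce)*1000, P[h][:,2].max())
# bar ends
h=(np.abs(Q[...,1])<.006)&(Q[...,2]<-.005)&(Q[...,2]>-.035)&(np.abs(Q[...,0])<.04); print('bar x',np.percentile(Q[h][:,0],[1,99])*1000, np.percentile(Q[h][:,2],[2,98]))
E
python3 m.py
```

```text
rim centre tool [105.99487001   9.87769229] res 2.3536523831351177 83
gaps [0, 2, 4, 6, 8, 164, 166, 168, 170, 172, 174, 176, 178, 180, 182, 184, 186, 188, 190, 344, 346, 348, 350, 352, 354, 356, 358]
plate z nanTraceback (most recent call last):
  File "m.py", line 26, in <module>
    k=np.argwhere(m)[:,::-1]; t=tool(k,zp); ce2=np.array([0,0.])
                                ~~~~^^^^^^
  File "m.py", line 8, in tool
    w=onplane(c,uv,o[2]-z); return ((w-o)@B)[:,:2]
  File "h.py", line 16, in onplane
    r,o=rays(c,uv); return o+r*((z-o[2])/r[:,2])[:,None]
        ~~~~^^^^^^
  File "h.py", line 13, in rays
    K,d,T=c; n=cv2.undistortPoints(np.array(uv,float).reshape(-1,1,2),K,d).reshape(-1,2)
               ~~~~~~~~~~~~~~~~~~~^^^^^^^^^^^^^^^^^^^^^^^^^^^^^^^^^^^^^^^^
cv2.error: OpenCV(4.12.0) /io/opencv/modules/calib3d/src/undistort.dispatch.cpp:347: error: (-215:Assertion failed) CV_IS_MAT(_src) && CV_IS_MAT(_dst) && (_src->rows == 1 || _src->cols == 1) && (_dst->rows == 1 || _dst->cols == 1) && _src->cols + _src->rows - 1 == _dst->rows + _dst->cols - 1 && (CV_MAT_TYPE(_src->type) == CV_32FC2 || CV_MAT_TYPE(_src->type) == CV_64FC2) && (CV_MAT_TYPE(_dst->type) == CV_32FC2 || CV_MAT_TYPE(_dst->type) == CV_64FC2) in function 'cvUndistortPointsInternal'
```

```bash
python3 - <<'E'
src=open('m.py').read().split('# plate: depth')[0].replace("loss='soft_l1',f_scale=.0005","loss='cauchy',f_scale=.0003")
exec(src)
j=np.abs(f.fun)<.001; print('inliers',j.sum(), np.median(np.abs(f.fun))*1000)
m=(s<95); 
for zp in (.046,.048):
    uv=[]
    for u in range(205,306):
        r=[y for y in range(135,200) if m[y:y+6,u].all()]
        if r: uv.append((u,r[0]-.5))
    t=tool(uv,zp); f2=fit(t,.043); print(zp,'cap centre',f2.x*1000,np.median(np.abs(f2.fun))*1000,(ce-f2.x)/.025)
print(uv[::12])
h=(np.hypot(Q[...,0]-ce[0],Q[...,1]-ce[1])<.03)&(P[...,2]>.112)&(P[...,2]<.12); print('head rel rim',(Q[h].mean(0)[:2]-ce)*1000)
h=(np.abs(Q[...,1])<.006)&(Q[...,2]<.01)&(Q[...,2]>-.035)&(np.abs(Q[...,0])<.05); print('bar x',np.percentile(Q[h][:,0],[1,99])*1000, np.percentile(Q[h][:,2],[2,98])) if h.any() else print('no')
B_=(np.r_[.59251,-.05428,.085]-o)@B; print('from w2',B_*1000)
E
```

```text
rim centre tool [106.1806445    9.87868176] res 2.413903254629962 83
gaps [0, 2, 4, 6, 8, 164, 166, 168, 170, 172, 174, 176, 178, 180, 182, 184, 186, 188, 190, 344, 346, 348, 350, 352, 354, 356, 358]
inliers 68 0.4005516577855958
0.046 cap centre [0.34190204 1.51273367] 0.20996999794974103 [4.2335497  0.33463792]
0.048 cap centre [0.06566103 1.51869541] 0.20997117998548115 [4.24459934 0.33439945]
[(205, 164.5), (217, 156.5), (229, 150.5), (241, 147.5), (253, 145.5), (265, 147.5), (277, 150.5), (289, 156.5), (301, 164.5)]
head rel rim [1.13398942 5.81906375]
bar x [-26.09352594  29.19535946] [-0.02562219  0.00806541]
from w2 [106.60610876   9.92684446 119.87862751]
```

>>> jog_arm --targets '[[[2,0.2,0],[0,0,-0.3],0],[[4.24,0.36,0],[0,0,-0.3],0],[[4.24,0.36,0],[0,0,-0.3],0],[[4.24,0.36,0.7],[0,0,-0.3],0],[[4.24,0.36,1.4],[0,0,-0.3],0],[[4.24,0.36,1.9],[0,0,-0.3],0],[[4.24,0.36,2.1],[0,0,-0.3],0],[[4.24,0.36,2.1],[0,0,-0.3],0]]'

```text
time: 11.85
tool_pos: [0.5921, -0.0547, 0.1522]
tool_rot: [0.0, 0.969, -0.247, -0.0]
contact_force: [0.4, 0.0, -0.6]
gripper_width: 0.146
grasp_force: 59.1
```

>>> jog_arm --targets '[[[0,0,0.15],[0,0,0],0],[[0,0,0.3],[0,0,0],0],[[0,0,0.4],[0,0,0],0],[[0,0,0.4],[0,0,0],0]]'

```text
time: 12.35
tool_pos: [0.5925, -0.0548, 0.1424]
tool_rot: [-0.0, 0.969, -0.247, 0.0]
contact_force: [1.4, 0.4, -1.6]
gripper_width: 0.149
grasp_force: 59.0
```

>>> jog_arm --targets '[[[0,0,0.1],[0,0,0],0],[[0,0,0.2],[0,0,0],0],[[0,0,0.3],[0,0,0],0],[[0,0,0.3],[0,0,0],0]]'

```text
time: 12.85
tool_pos: [0.5926, -0.055, 0.1366]
tool_rot: [0.0, 0.969, -0.247, 0.0]
contact_force: [-2.8, 0.4, 6.1]
gripper_width: 0.147
grasp_force: 60.0
```

>>> jog_arm --targets '[[[0,0,0.05],[0,0,0],0],[[0,0,0.1],[0,0,0],0],[[0,0,0.1],[0,0,0],0]]'

```text
time: 13.22
tool_pos: [0.5929, -0.0552, 0.1365]
tool_rot: [0.0, 0.969, -0.246, 0.0]
contact_force: [-9.3, 0.8, 15.3]
gripper_width: 0.151
grasp_force: 61.3
```

```bash
python3 - <<'E'
from h import *
s=state(); print(s['tool_pos'],s['contact_force'],s['ft_torque'],s['joint_pos'])
im,d,c=shot('scene','s2'); shot('wrist','w6')
cv2.imwrite('pics/z2.png',np.hstack([cv2.resize(im[140:260,210:330,::-1],(500,500),interpolation=2),cv2.resize(cv2.imread('pics/w6.png'),(300,225)).repeat(1,0) if 0 else cv2.copyMakeBorder(cv2.resize(cv2.imread('pics/w6.png'),(300,225)),0,275,0,0,0)]))
E
```

```text
[ 0.59287486 -0.05518409  0.13649393] [-9.3085193   0.7786936  15.31331087] [0.36321786 1.36578424 0.10768757] [-2.17500082e-01  5.89914406e-02  1.76895166e+00 -5.47280827e-04
  1.31304889e+00  1.85151065e+00]
```

View pics/z2.png

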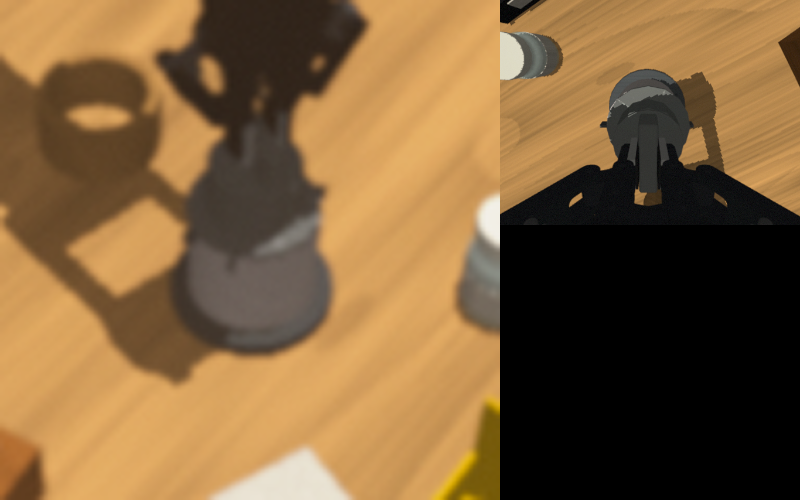

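The scene crop shows the cap flat on the canister, with no gap under the plate. z stalled at 0.1365, which matches the seated height. I'll ease the push and turn.

>>> jog_arm --targets '[[[0,0,-0.1],[0,0,0],0],[[0,0,-0.1],[0,0,0],0],[[0,0,-0.1],[0,0,0.5],0],[[0,0,-0.1],[0,0,1.0],0],[[0,0,-0.1],[0,0,1.5],0],[[0,0,-0.1],[0,0,1.5],0]]'

```text
time: 14.08
tool_pos: [0.5936, -0.0549, 0.1365]
tool_rot: [-0.001, 0.938, -0.347, 0.001]
contact_force: [-0.2, 1.0, 5.2]
gripper_width: 0.148
grasp_force: 59.9
```

>>> jog_arm --targets '[[[0,0,0],[0,0,0.6],0],[[0,0,0],[0,0,1.2],0],[[0,0,0],[0,0,1.8],0],[[0,0,0],[0,0,2.4],0],[[0,0,0],[0,0,3.0],0],[[0,0,0],[0,0,3.6],0],[[0,0,0],[0,0,3.9],0],[[0,0,0],[0,0,3.9],0]]'

```text
time: 15.08
tool_pos: [0.5935, -0.0551, 0.1365]
tool_rot: [-0.001, 0.81, -0.586, 0.001]
contact_force: [0.1, -0.2, 5.1]
gripper_width: 0.15
grasp_force: 59.9
```

```bash
python3 - <<'E'
from h import *
im,d,c=shot('wrist','w7'); s=state(); print(s['tool_pos'],s['tool_rot'],s['contact_force'],s['ft_torque'],s['joint_pos'])
q=s['tool_rot']; print(2*np.degrees(np.arctan2(q[2],q[1])))
cv2.imwrite('pics/z3.png',cv2.resize(im[80:340,130:380,::-1],(577,600),interpolation=2))
E
```

```text
[ 0.59349396 -0.05508708  0.13647717] [-5.44144244e-04  8.10262358e-01 -5.86065761e-01  1.24006599e-03] [-0.8715421   0.30607331  5.77743253] [ 0.10102902 -0.06117251  0.00625518] [-2.17370115e-01  5.90186400e-02  1.76895454e+00  1.31100276e-05
  1.31091111e+00  2.60581371e+00]
-71.75670981211327
```

View pics/z3.png

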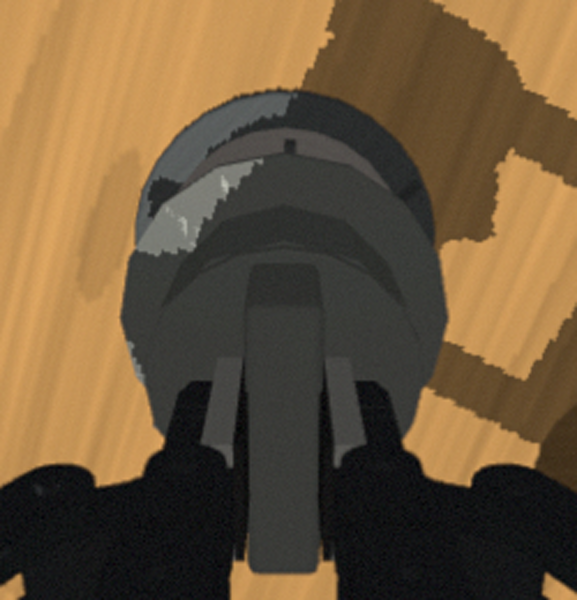

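The short half-way rib at (290,147) in the crop is almost in line with the bar (centre 285), leaving under 2° to go.

>>> jog_arm --targets '[[[0,0,0],[0,0,0.22],0],[[0,0,0],[0,0,0.22],0],[[0,0,0],[0,0,0.22],0],[[0,0,0],[0,0,0.22],0]]'

```text
time: 15.62
tool_pos: [0.5935, -0.0551, 0.1365]
tool_rot: [-0.001, 0.801, -0.598, 0.001]
contact_force: [-0.8, 0.8, 6.6]
gripper_width: 0.147
grasp_force: 60.0
```

```bash
python3 - <<'E'
from h import *
s=state(); q=s['tool_rot']; print(2*np.degrees(np.arctan2(q[2],q[1])),s['contact_force'],s['tool_pos'],s['grasp_force'],s['time'])
if abs(2*np.degrees(np.arctan2(q[2],q[1]))+73.5)<1.5: print(job_done())
E
```

```text
-73.5130513503783 [-0.79742115  0.79896867  6.5795778 ] [ 0.59346264 -0.05508031  0.13645636] 59.953653216362 15.625
the job is handed in; nothing more can be done
None
```

The job is handed in at 15.6 s: the stick is fully down the well, and the cap is flat on the rim, turned clockwise to the 45° mark and still gripped there against its spring.

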